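Find the rocking lug of a stirrer and shim it

ROBOT

A 6-joint arm with a two-finger parallel gripper is mounted at the origin on the work surface. World frame = base frame: x ahead of the robot, y to its left, z up, the work surface at z = 0. Lengths are in m, angles in rad, forces in N, time in s.
With the tool pointing down it reaches from about 0.325 to 0.85 m from the base axis. Payload 15.5 kg.
Tool frame: the origin (TCP) lies at the very end of the fingers, on their centre line; the grasp point (between the pads) lies behind it (tcp_to_grasp is the z of the grasp point in the tool frame, in m); z points along the fingers, y is the direction in which the jaws open and shut (so a half turn about z gives the same grasp; the last joint's range is limited). The gripper opens to 91 mm and grips with 3 to 60 N. Pads are 32 mm wide; open, the fingers measure 118 mm over their backs; the gripper's body (76 mm by 178 mm) begins 60 mm behind the grasp point.
Start: joints at [1.232, 0.494, 1.345, -0, 1.302, -0.096], TCP at [0.151, 0.607, 0.214] pointing down, gripper open.
Joint ranges: [-2.91, 2.91], [-0.82, 2.16], [0.22, 2.67], [-1.22, 4.37], [0.12, 2.79], [-3.08, 3.08]. Speed limits (rad/s): [1.89, 1.89, 2.57, 3.01, 3.01, 3.01].

INTERFACE

Orientations are given as [roll, pitch, yaw] about the fixed x, y, z axes, in that order (R = Rz(yaw) Ry(pitch) Rx(roll)).
In Python, from plant import * gives the robot as it stands.
- The arm moves only by the tool arm_command, never from a script. Its argument "deltas" is one flat list of numbers, 7 for each row, row after row: the turn, a rotation vector about the world's x, y, z in degrees, then the shift along the world's x, y, z in mm, then the opening, from -1 (shut) to 1 (fully open). A call has exactly 5 rows; each row shifts and turns the commanded pose from where the row before left it; what a row does not reach is not made up. A row lasts 1/8 s, in which the tool goes at most 62.5 mm and 10.7 degrees, less where a joint would pass 70% of its speed; a pose out of reach is approached as far as the arm can. A call with a gripper value outside its range is refused whole. The fingers move at their own pace and stop on an object; "grip_force" is the grip in N (left out, the last holds). Time passes only in rows, so rows that do not move let the fingers close, or fill a call up. It gives the time, the measured TCP pose, the force and the opening at its end, in the units of the state.
- observe(): the state, without advancing time (a new reading comes with each control period).
- capture(name): name is "scene" or "top" or "wrist"; returns a dict with "frame" (400x640x3 uint8, blue, green, red), "fx", "fy", "cx", "cy" (pixels), "k1" (the pictures are not rectified: a ray, as slopes to the right and down, at radius r is drawn at 1 + k1 r^2 times it, then the intrinsics apply), "camera_from_world" (4x4, takes a point from world to camera coordinates); the wrist camera has in their place "T_tool_cam" (4x4, takes a point from camera to tool coordinates, whose origin is the TCP and whose axes are the flange's). Camera axes: x right, y up, looking along -z (the intrinsics and any distortion apply to the point x, -y, -z); pixel columns grow to the right and rows downward; lengths in m; the calibration is good to about 2 mm. A picture is of the moment at which its call begins: read the wrist's pose just before it. There is no depth.
- finish_job(): hands the job in, once; it reports no verdict.
The state is a dict: "t": time; "joints": joint angles; "dq": joint speeds; "joint_efforts": joint torques, N m; "tcp_pos": TCP position; "orientation": TCP orientation; "wrist_force": force on the tool from outside, world axes, zero at the start; "wrist_torque": the same for the moment, N m; "gripper_width": opening from 0.0 (shut) to 1.0 (fully open).
Only numpy, scipy, OpenCV 4.12 (cv2) and the standard library are available. Lean on these libraries where they do the work, as an engineer would, in place of code of your own. Each camera call takes 0.05 s, during which the arm holds its last target. There are 200 camera calls.

TASK

The stirrer rocks on one of its four mounting lugs. Press down on the lugs in turn with the fingertips until you find the one that gives, then press the raised shim lever in front of that lug fully flat onto its rest and let go. Leave the other three levers up, do not lift or shift the stirrer, and leave the glassware and the wrench where they are.

Things in the scene. Friction and masses are not known exactly. Their poses are not given: they have to be found in the camera images.
- stirrer: Compact white magnetic stirrer, loose, about 2.4 kg: casing 164 (x) x 100 (y) mm, top 73 mm above the bench. Four flat aluminium lugs stick out of its sides (two at +y, two at -y), each 34 (x) x 49 (y) x 10 mm. Origin: middle of the casing, at the lugs' underside, 22 mm above the bench; x from its control panel to its back (away from the robot), z up.
- lug_1 (a point): Press point on top of the near left lug (left is +y): a dark 20 mm disc right above its rubber foot, 32 mm above the bench, 30 mm from the casing's side. Three of the four feet are firm; one, looking the same and at any corner, is soft: its lug starts to sink at 3 N, by about 2 mm at 4.5 N and 4.5 mm (stop) at 6.5 N, and springs back.
- lug_2 (a point): Press point on top of the near right lug (left is +y): a dark 20 mm disc right above its rubber foot, 32 mm above the bench, 30 mm from the casing's side. Three of the four feet are firm; one, looking the same and at any corner, is soft: its lug starts to sink at 3 N, by about 2 mm at 4.5 N and 4.5 mm (stop) at 6.5 N, and springs back.
- lug_3 (a point): Press point on top of the far left lug (left is +y): a dark 20 mm disc right above its rubber foot, 32 mm above the bench, 30 mm from the casing's side. Three of the four feet are firm; one, looking the same and at any corner, is soft: its lug starts to sink at 3 N, by about 2 mm at 4.5 N and 4.5 mm (stop) at 6.5 N, and springs back.
- lug_4 (a point): Press point on top of the far right lug (left is +y): a dark 20 mm disc right above its rubber foot, 32 mm above the bench, 30 mm from the casing's side. Three of the four feet are firm; one, looking the same and at any corner, is soft: its lug starts to sink at 3 N, by about 2 mm at 4.5 N and 4.5 mm (stop) at 6.5 N, and springs back.
- tab_1 (a point): Press point of the shim lever of lug_1, 70 mm in front (stirrer's -x) of that lug's point: steel strip 24 mm wide, free end raised, 47 mm long from a level pivot 34 mm in front of the lug's point. Given is where its top lies once flat on its rest, 19 mm above the bench (hard stop); raised it is about 15 mm higher here. It takes about 10 N and stays where left.
- tab_2 (a point): Press point of the shim lever of lug_2, 70 mm in front (stirrer's -x) of that lug's point: steel strip 24 mm wide, free end raised, 47 mm long from a level pivot 34 mm in front of the lug's point. Given is where its top lies once flat on its rest, 19 mm above the bench (hard stop); raised it is about 15 mm higher here. It takes about 10 N and stays where left.
- tab_3 (a point): Press point of the shim lever of lug_3, 70 mm in front (stirrer's -x) of that lug's point: steel strip 24 mm wide, free end raised, 47 mm long from a level pivot 34 mm in front of the lug's point. Given is where its top lies once flat on its rest, 19 mm above the bench (hard stop); raised it is about 15 mm higher here. It takes about 10 N and stays where left.
- tab_4 (a point): Press point of the shim lever of lug_4, 70 mm in front (stirrer's -x) of that lug's point: steel strip 24 mm wide, free end raised, 47 mm long from a level pivot 34 mm in front of the lug's point. Given is where its top lies once flat on its rest, 19 mm above the bench (hard stop); raised it is about 15 mm higher here. It takes about 10 N and stays where left.
- give (a joint): How far the soft foot, wherever it is, is pressed down (m): 0 at rest, 0.0045 at its stop. Does not tell which corner it is.
- shim_rock (a joint): Angle (rad) of the shim lever in front of the lug that rocks, wherever it is: 0 raised as at the start, 0.40 fully flat.
- shim_still_1 (a joint): Angle (rad) of one of the three other shim levers (in no given place): 0 raised as at the start, 0.40 fully flat.
- shim_still_2 (a joint): Angle (rad) of one of the three other shim levers (in no given place): 0 raised as at the start, 0.40 fully flat.
- shim_still_3 (a joint): Angle (rad) of one of the three other shim levers (in no given place): 0 raised as at the start, 0.40 fully flat.
- beaker: Bystander: empty glass beaker, 54 mm across, 65 mm high, loose beside the stirrer; origin under its middle.
- jar: Bystander: amber glass jar, 44 mm across, 60 mm high, loose beside the stirrer; origin under its middle.
- wrench: Bystander: small wrench, 120 mm long, lying behind the stirrer; origin under its middle.
Not all that is in view belongs to the job. Leave any blue or yellow look-alike of the part that bears shim_still_3 alone.

How it is judged:
By the outcome, as a careful person would: the job done as asked, in the order asked, and still so for the second after the job is handed in, with the robot touching nothing.
It also fails if it takes over 54 s, if anything falls off the work surface, if the arm or the gripper's body presses on something with over 40 N, if the wrist force passes 120 N, or if a joint passes its speed limit or range.

## Working session

There is one attempt and no reset: what is moved stays moved. The work goes in short steps, Python scripts to look and compute and a tool call to move; the robot and the scene stay as the last step left them, time stands still between calls to the robot, and variables do not carry over. Pictures are saved under pics/ and viewed, on a budget of 10 in all, crops included, one or two more only if the job needs it, and the job is handed in when it is done.

Besides the shell and the picture viewer there is one more tool, called in YAML: its name, and indented under it one key for each argument. arm_command: Moves the arm, as the interface text tells. Its arguments: {"type":"object","properties":{"deltas":{"type":"array"},"grip_force":{"type":"number"}},"required":["deltas"]}

```bash
mkdir -p pics; ls
python3 - <<'E'
from plant import *
import cv2,pickle
o=observe();print(o)
d={}
for n in("scene","top"):
    c=capture(n);d[n]=c;cv2.imwrite(f"pics/{n}0.png",c["frame"]);print(n,c["fx"],c["fy"],c["cx"],c["cy"],c["k1"],c["camera_from_world"])
pickle.dump(d,open("cams.pkl","wb"))
E
```

```text
pics
{'t': 0.0, 'joints': array([ 1.23146344e+00,  4.94146388e-01,  1.34610681e+00,  5.37204313e-06,
        1.30248435e+00, -9.55027299e-02]), 'dq': array([-1.14378029e-03, -1.15657183e-03,  6.83028123e-05,  9.59808466e-04,
        3.28068582e-03,  8.92521466e-06]), 'joint_efforts': array([-1.18267126e-03, -8.78833008e+01, -3.81852758e+01,  7.04039773e-02,
        5.33812051e-02, -2.07432527e-05]), 'tcp_pos': array([0.15076468, 0.60617256, 0.21336938]), 'orientation': array([-3.14045347e+00, -1.14329003e-04,  2.89776100e+00]), 'wrist_force': array([ 0.2435074 , -0.04140307, -0.58563536]), 'wrist_torque': array([-0.02674713, -0.00382008,  0.02495295]), 'gripper_width': 1.000474644737753}
scene 484.33725455486325 484.33725455486325 321.04590797048166 198.71373854337529 -0.02415995984082194 [[-0.19430657  0.98088973 -0.01001428  0.17167747]
 [-0.78760371 -0.14991631  0.59766671  0.43895191]
 [ 0.58474383  0.12401786  0.80168212 -1.76531874]
 [ 0.          0.          0.          1.        ]]
top 420.5167212036765 420.5167212036765 310.49844821517655 196.84474156423875 -0.04237882530820131 [[ 0.02077388 -0.99976266  0.00656347 -0.07936037]
 [ 0.99178043  0.02143616  0.12614307 -0.60186592]
 [-0.12625383  0.00388904  0.99199035 -0.95852847]
 [ 0.          0.          0.          1.        ]]
```

```bash
python3 -c "
import cv2,numpy as np
a=cv2.imread('pics/top0.png');b=cv2.imread('pics/scene0.png')
cv2.imwrite('pics/t0b.png',cv2.resize(a,(800,500)));cv2.imwrite('pics/s0b.png',cv2.resize(b,(800,500)))"
```

```text
(no output)
```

View pics/t0b.png

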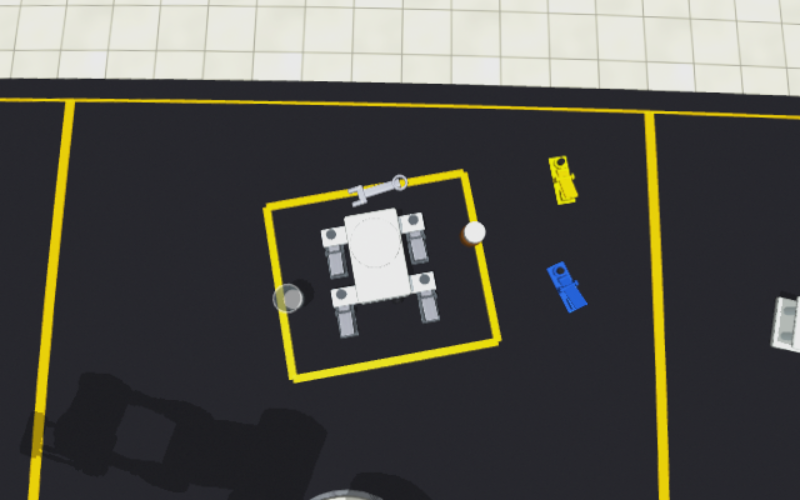

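View pics/s0b.png

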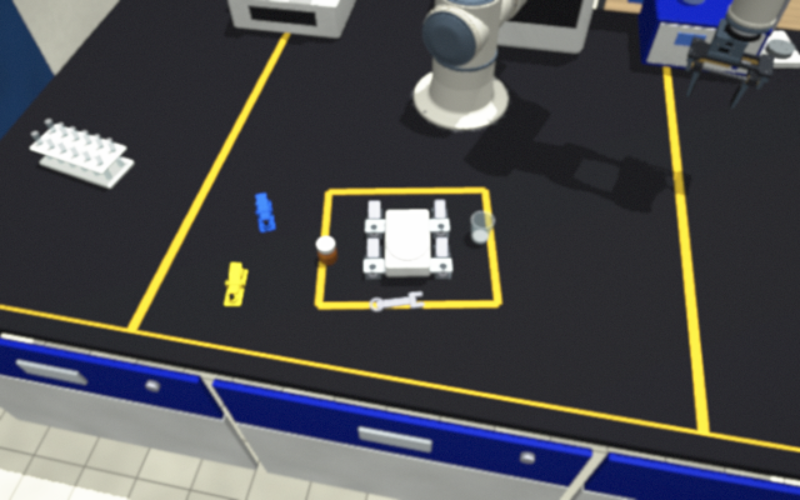

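The top picture (800x500) shows the discs at about lug_1 (341,294), lug_2 (425,279), lug_3 (331,234) and lug_4 (413,220). The beaker is left at (288,298), the jar right at (474,233), and the wrench behind the stirrer. I'll enlarge that area.

```bash
python3 -c "
import cv2
a=cv2.imread('pics/top0.png');cv2.imwrite('pics/t0c.png',cv2.resize(a[150:280,240:370],(780,780),interpolation=cv2.INTER_CUBIC)[:600])"
```

```text
(no output)
```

View pics/t0c.png

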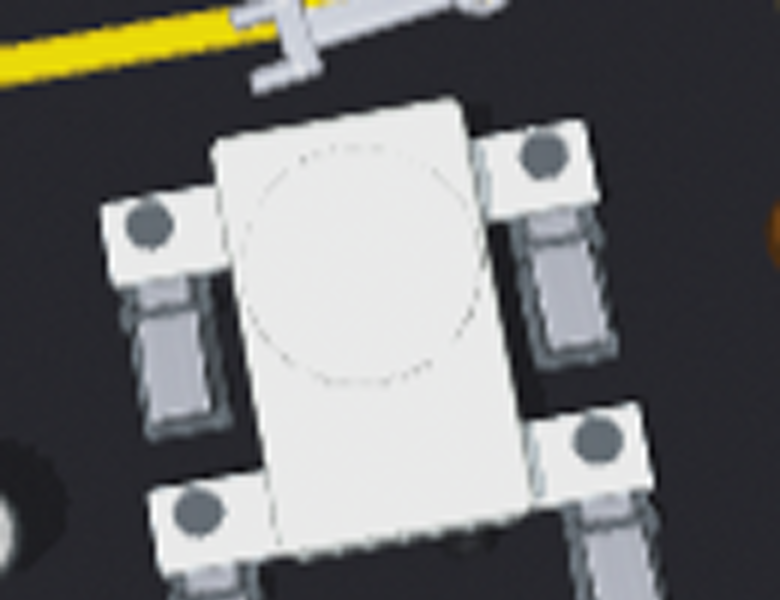

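Disc centres in the crop are lug_1 (199,512), lug_2 (598,440), lug_3 (150,223) and lug_4 (544,155). The tabs run about 70 mm toward the robot from each one.

```bash
cat > geo.py <<'E'
import numpy as np, cv2
def ground(c,uv,z):
    """pixels -> world points at height z"""
    K=np.array([[c["fx"],0,c["cx"]],[0,c["fy"],c["cy"]],[0,0,1.]])
    s=cv2.undistortPoints(np.array(uv,float).reshape(-1,1,2),K,np.array([c["k1"],0,0,0.]))[:,0]
    M=c["camera_from_world"] if "camera_from_world" in c else c["cfw"]
    R,t=M[:3,:3],M[:3,3]; o=-R.T@t
    d=np.c_[s[:,0],-s[:,1],-np.ones(len(s))]@R
    return o+d*((z-o[2])/d[:,2])[:,None]
E
python3 - <<'E'
import pickle,numpy as np
from geo import *
c=pickle.load(open("cams.pkl","rb"))["top"]
uv=(np.array([(199,512),(598,440),(150,223),(544,155)])+.5)/6-.5+[240,150]
P=ground(c,uv,.032);print(P.round(4))
# rigid fit to layout
ex=(P[2]+P[3]-P[0]-P[1])[:2];L=np.linalg.norm(ex)/2;ex/=2*L
ey=(P[0]+P[2]-P[1]-P[3])[:2];W=np.linalg.norm(ey)/2;ey/=2*W
yaw1=np.arctan2(ex[1],ex[0]);yaw2=np.arctan2(-ey[0],ey[1])
print(L,W,np.degrees([yaw1,yaw2]),P.mean(0))
print("tabs",(P[:,:2]-.07*ex).round(4))
E
```

```text
[[ 0.5118  0.0205  0.032 ]
 [ 0.5434 -0.136   0.032 ]
 [ 0.6262  0.0437  0.032 ]
 [ 0.6571 -0.113   0.032 ]]
0.11637156863228008 0.15972916124093492 [11.4558359  11.30137688] [ 0.58463961 -0.04618152  0.032     ]
tabs [[ 0.4432  0.0066]
 [ 0.4748 -0.1499]
 [ 0.5576  0.0298]
 [ 0.5885 -0.1269]]
```

arm_command:
  deltas: [0,0,5,30,-49,-8,-1,0,0,5,30,-49,-8,-1,0,0,5,30,-49,-8,-1,0,0,5,30,-49,-8,-1,0,0,5.4,30,-49,-8,-1]
  grip_force: 20

```text
t: 0.72
tcp_pos: [0.3015, 0.3599, 0.1736]
orientation: [-3.142, 0.0, -2.939]
wrist_force: [0.3, 0.0, -0.7]
gripper_width: 0.482
```

arm_command:
  deltas: [0,0,0,30,-49,-8,-1,0,0,0,30,-49,-8,-1,0,0,0,30,-49,-8,-1,0,0,0,30,-49,-8,-1,0,0,0,30,-49,-8,-1]

```text
t: 1.35
tcp_pos: [0.4516, 0.1147, 0.1336]
orientation: [3.142, 0.0, -2.942]
wrist_force: [0.6, 0.1, 0.7]
gripper_width: 0.008
```

arm_command:
  deltas: [0,0,0,30,-49,-8,-1,0,0,0,30,-47,-8,-1,0,0,0,0,0,0,-1,0,0,0,0,0,0,-1,0,0,0,0,0,0,-1]

```text
t: 1.98
tcp_pos: [0.5102, 0.0215, 0.118]
orientation: [3.141, -0.0, -2.941]
wrist_force: [-0.3, -0.7, 0.3]
gripper_width: 0.005
```

```bash
cat > wr.py <<'E'
from plant import *
import numpy as np,cv2,pickle
from scipy.spatial.transform import Rotation as Ro
o=observe();c=capture("wrist")
T=np.eye(4);T[:3,:3]=Ro.from_euler("xyz",o["orientation"]).as_matrix();T[:3,3]=o["tcp_pos"]
c["cfw"]=np.linalg.inv(T@c["T_tool_cam"]);pickle.dump(c,open("w.pkl","wb"))
def proj(p):
    q=c["cfw"]@np.r_[p,1];s=np.array([q[0],-q[1]])/-q[2];s=s*(1+c["k1"]*s@s)
    return (s*[c["fx"],c["fy"]]+[c["cx"],c["cy"]])
im=c["frame"].copy()
for p in [(.5118,.0205),(.5434,-.136),(.6262,.0437),(.6571,-.113)]:
    u=proj(np.r_[p,.032]);t=proj(np.r_[np.array(p)-.07*np.array([.98,.198]),.034]);print(p,u,t)
    for x,col in((u,(0,0,255)),(t,(0,255,0))):
        if abs(x).max()<2000: cv2.drawMarker(im,tuple(int(v) for v in x.round()),col,cv2.MARKER_CROSS,14,1)
cv2.imwrite("pics/w1.png",cv2.resize(im,(800,500)))
E
python3 wr.py
```

```text
(0.5118, 0.0205) [319.39423481 211.88352323] [319.24265318 127.66115237]
(0.5434, -0.136) [133.97785175 211.7338417 ] [119.6640542  128.17927303]
(0.6262, 0.0437) [319.67932638 329.87827631] [319.55513887 263.21124508]
(0.6571, -0.113) [152.75598325 328.42809917] [140.55493103 261.98819862]
```

View pics/w1.png

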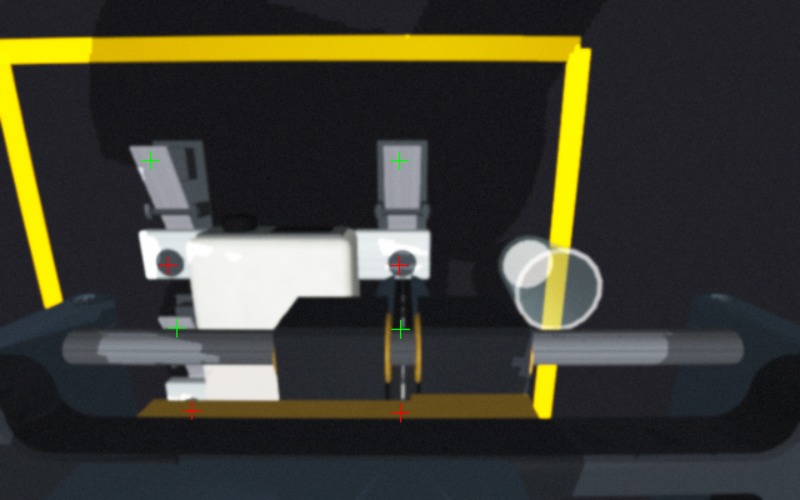

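The predicted crosses fall on the discs within about 2 mm: lug_1 at (400,263), lug_2 at (170,263). Next I descend on lug_1.

arm_command:
  deltas: [0,0,0,1,-1,-20,-1,0,0,0,0,0,-20,-1,0,0,0,0,0,-20,-1,0,0,0,0,0,-16,-1,0,0,0,0,0,-4,-1]

```text
t: 2.65
tcp_pos: [0.5111, 0.0203, 0.0374]
orientation: [3.141, -0.001, -2.941]
wrist_force: [-0.0, 0.0, 0.4]
gripper_width: 0.005
```

arm_command:
  deltas: [0,0,0,0,0,-2,-1,0,0,0,0,0,-2,-1,0,0,0,0,0,-2,-1,0,0,0,0,0,0,-1,0,0,0,0,0,0,-1]

```text
t: 3.28
tcp_pos: [0.5121, 0.0195, 0.0322]
orientation: [-3.141, 0.001, -2.942]
wrist_force: [0.0, 1.5, 7.2]
gripper_width: 0.009
```

lug_1 is firm: 7.2 N with no sink. Next is lug_2, going over the casing.

arm_command:
  deltas: [0,0,0,0,0,30,-1,0,0,0,0,0,35,-1,0,0,0,10.6,-52,0,-1,0,0,0,10.5,-52,0,-1,0,0,0,10.5,-52,0,-1]

```text
t: 3.9
tcp_pos: [0.5437, -0.1381, 0.0972]
orientation: [-3.141, 0.0, -2.942]
wrist_force: [0.7, -0.1, 0.1]
gripper_width: 0.002
```

arm_command:
  deltas: [0,0,0,0,0,0,-1,0,0,0,0,0,-25,-1,0,0,0,0,0,-25,-1,0,0,0,0,0,-7,-1,0,0,0,0,0,-3,-1]

```text
t: 4.53
tcp_pos: [0.5435, -0.1361, 0.037]
orientation: [3.141, -0.0, -2.942]
wrist_force: [0.1, 0.5, 0.2]
gripper_width: 0.003
```

arm_command:
  deltas: [0,0,0,0,0,-2,-1,0,0,0,0,0,-2,-1,0,0,0,0,0,-1,-1,0,0,0,0,0,0,-1,0,0,0,0,0,0,-1]

```text
t: 5.15
tcp_pos: [0.5436, -0.1365, 0.0322]
orientation: [-3.141, 0.0, -2.942]
wrist_force: [-1.2, 1.9, 6.0]
gripper_width: 0.006
```

lug_2 is firm too, at 6 N with no sink. Next is lug_4.

arm_command:
  deltas: [0,0,0,0,0,30,-1,0,0,0,38,7.7,5,-1,0,0,0,38,7.7,0,-1,0,0,0,37.5,7.6,0,-1,0,0,0,0,0,0,-1]

```text
t: 5.78
tcp_pos: [0.6592, -0.113, 0.0668]
orientation: [-3.141, 0.002, -2.941]
wrist_force: [0.1, -0.1, -0.5]
gripper_width: 0.005
```

arm_command:
  deltas: [0,0,0,0,0,-20,-1,0,0,0,0,0,-7,-1,0,0,0,0,0,-3,-1,0,0,0,0,0,0,-1,0,0,0,0,0,0,-1]

```text
t: 6.4
tcp_pos: [0.6572, -0.1136, 0.0374]
orientation: [-3.141, 0.001, -2.942]
wrist_force: [0.2, -1.4, -0.1]
gripper_width: 0.004
```

arm_command:
  deltas: [0,0,0,0,0,-2,-1,0,0,0,0,0,-2,-1,0,0,0,0,0,-1,-1,0,0,0,0,0,0,-1,0,0,0,0,0,0,-1]

```text
t: 7.02
tcp_pos: [0.657, -0.1135, 0.032]
orientation: [-3.142, 0.0, -2.942]
wrist_force: [-1.1, 0.3, 3.4]
gripper_width: 0.004
```

Only 3.4 N here, so I'll press further.

arm_command:
  deltas: [0,0,0,0,0,-0.5,-1,0,0,0,0,0,-0.5,-1,0,0,0,0,0,0,-1,0,0,0,0,0,0,-1,0,0,0,0,0,0,-1]

```text
t: 7.65
tcp_pos: [0.6571, -0.1135, 0.031]
orientation: [-3.141, 0.0, -2.942]
wrist_force: [-0.1, 0.7, 5.4]
gripper_width: 0.009
```

arm_command:
  deltas: [0,0,0,0,0,-1,-1,0,0,0,0,0,-1,-1,0,0,0,0,0,0,-1,0,0,0,0,0,0,-1,0,0,0,0,0,0,-1]

```text
t: 8.28
tcp_pos: [0.6573, -0.1136, 0.0292]
orientation: [-3.141, 0.001, -2.942]
wrist_force: [-1.3, 0.3, 7.1]
gripper_width: 0.004
```

lug_4 gives: it sank about 3 mm, where the others stayed put. Next is its lever, tab_4.

arm_command:
  deltas: [0,0,0,0,0,31,-1,0,0,0,-34.5,-7,0,-1,0,0,0,-34.5,-7,0,-1,0,0,0,0,0,0,-1,0,0,0,0,0,-10,-1]

```text
t: 8.9
tcp_pos: [0.5892, -0.1278, 0.0502]
orientation: [-3.141, 0.002, -2.942]
wrist_force: [0.1, 0.4, 0.2]
gripper_width: 0.003
```

arm_command:
  deltas: [0,0,0,0,0,-8,-1,0,0,0,0,0,-4,-1,0,0,0,0,0,-4,-1,0,0,0,0,0,-4,-1,0,0,0,0,0,-3,-1]

```text
t: 9.52
tcp_pos: [0.587, -0.1274, 0.0266]
orientation: [3.141, -0.002, -2.942]
wrist_force: [-7.6, -1.7, 10.3]
gripper_width: 0.005
```

arm_command:
  deltas: [0,0,0,0,0,-3,-1,0,0,0,0,0,-2,-1,0,0,0,0,0,-2,-1,0,0,0,0,0,0,-1,0,0,0,0,0,0,-1]

```text
t: 10.15
tcp_pos: [0.5882, -0.1274, 0.0197]
orientation: [-3.142, 0.0, -2.942]
wrist_force: [-0.0, -0.0, 0.2]
gripper_width: 0.003
```

arm_command:
  deltas: [0,0,0,0,0,-0.7,-1,0,0,0,0,0,-0.7,-1,0,0,0,0,0,-0.6,-1,0,0,0,0,0,0,-1,0,0,0,0,0,0,-1]

```text
t: 10.78
tcp_pos: [0.5884, -0.1275, 0.0191]
orientation: [-3.141, 0.001, -2.942]
wrist_force: [-7.9, 1.5, 25.4]
gripper_width: 0.008
```

Hard stop reached at z = 19.1 mm with 25 N. I'll let go and retreat up, then look.

arm_command:
  deltas: [0,0,0,0,0,10,-1,0,0,0,0,0,30,-1,0,0,0,0,0,50,-1,0,0,0,-20,0,50,-1,0,0,0,-40,0,40,-1]

```text
t: 11.4
tcp_pos: [0.5286, -0.1277, 0.1999]
orientation: [-3.14, 0.002, -2.941]
wrist_force: [-1.1, -0.3, 0.4]
gripper_width: -0.0
```

arm_command:
  deltas: [0,0,0,-50,30,0,-1,0,0,0,-50,30,0,-1,0,0,0,-20,50,0,-1,0,0,0,0,50,0,-1,0,0,0,0,0,0,-1]

```text
t: 12.02
tcp_pos: [0.4076, 0.0351, 0.1983]
orientation: [3.141, 0.001, -2.938]
wrist_force: [0.3, 0.2, -0.3]
gripper_width: 0.004
```

Run:
```python
from plant import *
import cv2,numpy as np,pickle
z=pickle.load(open("cams.pkl","rb"))
o=observe();print(o["t"],o["tcp_pos"],o["wrist_force"])
a=capture("top")["frame"];c0=z["top"]["frame"]
s=capture("scene")["frame"];s0=z["scene"]["frame"]
f=lambda i:cv2.resize(i[145:275,240:370],(400,400),interpolation=cv2.INTER_CUBIC)
g=lambda i:cv2.resize(i[150:250,250:400],(400,200),interpolation=cv2.INTER_CUBIC)
cv2.imwrite("pics/fin.png",np.vstack([np.hstack([f(c0),f(a)]),np.hstack([g(s0),g(s)])]))
```

```text
12.025 [0.40762889 0.03508568 0.1982565 ] [ 0.29846284  0.23410422 -0.31269821]
```

View pics/fin.png

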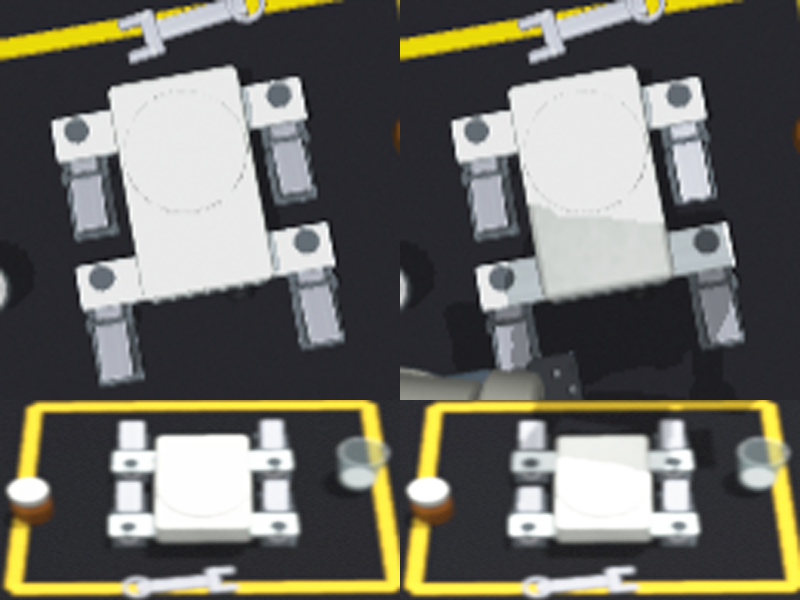

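Before and after (left/right halves): tab_4 at about (690,165) now looks brighter, as it would lying flat. The other three levers look as before, apart from the arm's shadow. The stirrer, jar, beaker and wrench haven't moved.

```bash
python3 -c "
from plant import *
print(finish_job())"
```

```text
the job is handed in; nothing more can be done
None
```

The soft foot is under lug_4 (far right). I pressed its shim lever flat, let go, moved the arm clear and handed the job in after about 12 s of the 54 s allowed.

- **Finding the lug:** lug_1 held at 7.2 N and lug_2 at 6.0 N, both with no sink. lug_4 sank about 3 mm under roughly 7 N. That is a bit more force than the given curve suggests, but the wrist reading is noisy by about 1 N. I stopped once I found it, so lug_3 was not pressed.
- **Pressing the lever:** tab_4 came down onto its hard stop at z = 19.1 mm (19 mm nominal) with 25 N, within all force limits.
- **Last look:** after release, the before and after pictures showed tab_4 looking flat and the other three levers still up. The stirrer, beaker, jar and wrench had not visibly moved. The arm's shadow lay over the two near levers, and I took no close-up of tab_4 after letting go. No check failed.

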